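# Clamp a conduit tube in a drilling jig whose slide may be locked

### The arm

A 6-joint arm with a two-finger parallel gripper is mounted at the origin on the work surface. World frame = base frame: x ahead of the robot, y to its left, z up, the work surface at z = 0. Lengths are in m, angles in degrees, forces in N, time in s.
With the tool pointing down it reaches from about 0.275 to 0.825 m from the base axis. Payload 4.9 kg.
Tool frame: the origin (TCP) lies midway between the tips of the shut fingers; the grasp point (between the pads) lies manip.tcp_to_grasp behind it (manip.tcp_to_grasp is the distance from the TCP to the grasp point, in m); z points along the fingers, y is the line along which they close (so a half turn about z gives the same grasp; the last joint's range is limited). The gripper opens to 85 mm and grips with 20 to 120 N. Pads are 22 mm wide; open, the fingers measure 114 mm over their backs; the gripper's body (76 mm by 85 mm) begins 54 mm behind the grasp point. The pads swing forward as they close: fully open they stand 13 mm farther back than shut.
Start: joints at [62.67, 18.69, -11.035, 60.275, 0, 82.311], TCP at [0.185, 0.518, 0.231] pointing down, gripper open.
Joint ranges: [-152.03, 152.03], [-55.5, 102.48], [-74.3, 77.21], [-110.64, 120.58], [-84.22, 78.4], [-180, 180]. Speed limits (degrees/s): [147.25, 147.25, 180, 180, 180, 180].

### API

Orientations are given as a 3x3 rotation matrix whose columns are the frame's x, y, z axes.
In Python, from workcell import manip gives the robot as it stands. The module is installed in compiled form; this text tells all that it offers.
- The arm moves only by the shell command python3 -m jog 'ROWS'. ROWS is JSON, a list of rows, each a list of 7 numbers: the turn, a rotation vector about the world's x, y, z in rad, then the shift along the world's x, y, z in mm, then the closure, from 0 (fully open) to 1 (shut). In form: [[wx, wy, wz, dx, dy, dz, gripper], ...]. A call has 1 to 20 rows; each row is the pose to reach, as a shift and turn from the pose commanded when the call began; what a row does not reach only later rows make up. A row lasts 1/10 s, in which the tool goes at most 50 mm and 8.59 degrees, less where a joint would pass 70% of its speed; a pose out of reach is approached as far as the arm can. A call with a gripper value outside its range is refused whole. The fingers move at their own pace and stop on an object; the grip force is fixed at half the most. Time passes only in rows, so rows that repeat a pose let the fingers close. It gives the time, the measured TCP pose, the force, the opening and the grip force at its end, in the units of the state.
- manip.read_state(): the state, without advancing time (a new reading comes with each control period).
- manip.get_image(name): name is "scene" or "side" or "wrist"; returns a dict with "frame" (420x560x3 uint8, red, green, blue), "fx", "fy", "cx", "cy" (pixels), "distortion" ([k1, k2, p1, p2, k3] as OpenCV has them; the pictures are not rectified), "position" and "rotation" of the camera in the world; the wrist camera has in their place "tool_from_camera" (4x4, takes a point from camera to tool coordinates, whose origin is the TCP and whose axes are the flange's). Camera axes: x right, y down, z forward; pixel columns grow to the right and rows downward; lengths in m; the calibration is good to about 2 mm. A picture is of the moment at which its call begins: read the wrist's pose just before it. There is no depth.
- manip.job_done(): hands the job in; it is judged then, once.
The state is a dict: "time": time; "joint_positions": joint angles; "qvel": joint speeds; "tau": joint torques, N m; "eef_pos": TCP position; "orientation": TCP orientation; "force": force on the tool from outside, world axes, zero at the start; "wrist_torque": the same for the moment, N m; "width": opening from 0.0 (shut) to 1.0 (fully open); "gripper_force": force on a finger pad.
Only numpy, scipy, OpenCV 4.12 (cv2) and the standard library are available. Lean on these libraries where they do the work, as an engineer would, in place of code of your own. Each camera call takes 0.05 s, during which the arm holds its last target. There are 200 camera calls.

### The job

Lower the steel conduit tube into the two V-blocks of the drilling jig and push the sliding stop against it until the tube sits tight between the stop and the jig's end plate. The slide may or may not be locked by the round knob, which shows nothing: if the stop catches part-way, do not force it, but turn the knob about a quarter turn and try again. Do not drop the tube into the jig, let go of everything, and leave the electrical parts on the bench alone.

Things in the scene. Friction and masses are not known exactly. Their poses are not given: they have to be found in the camera images.
- tube_mid (a point): Centre of the loose workpiece: plain steel conduit tube, 40 mm diameter, 140 mm long, 0.2 to 0.45 kg. The frame's y axis runs along it. It first lies level, its centre 46 mm above the bench, in the two saddles of a plywood cradle; between the saddles the middle 70 mm of the tube is free on both sides and below, down to 8 mm above the bench.
- v_seat (a point): On the bolted-down jig (base 12 mm thick): where the tube's centre lies once home, 58 mm above the bench. Jig axes: z up, y along the V. Two dark steel V-blocks (90 degrees, rims 54 mm above the bench), 25 mm long, centred at y = -47.5 and +47.5 mm from here, the 70 mm between them free for fingers. End plate: 74 mm high, face at y = -70 mm. The open slide leaves 205 to 220 mm of room.
- stop_back (a point): Middle of the flat rear (+y) face of the sliding stop, 60 mm above the bench; jig axes. The stop is a steel block with a black cap, 50 mm wide (x), 40 mm long (y), top 77 mm above the bench; its front (-y) face pushes the tube's end. It slides only along the jig's y, with about 3 N of friction, and stays where left. Behind it 50 mm or more is free down to 15 mm above the bench.
- stop (a joint): Travel of the sliding stop in m, towards the jig's -y: 0 is fully open (starts from 0 to 0.015), 0.080 when it holds a home tube against the end plate. A locked slide moves freely to somewhere between 0.018 and 0.050, then is blocked; a lock that is only just on may give way under about 20 N.
- knob_grip (a point): On the upright axis of the round black locking knob, half-way up: 50 mm diameter, 30 mm high (87 to 117 mm above the bench), alike all round, above a grey housing 64 mm high on the jig's -x side. It turns endlessly both ways, stiffly (0.35 N m). A hidden eccentric blocks the slide over nearly half a turn and frees it over the rest: 80 to 90 degrees at a time, one way round, frees it in 1 to 3 goes.
- contactor: Bystander: ivory contactor, 80 x 46 x 85 mm, loose on the bench; origin under its centre.
- thermostat: Bystander: white panel thermostat, 62 x 34 x 40 mm, loose on the bench; origin under its centre.
- fuse_base: Bystander: black fuse base, 70 x 45 x 52 mm, loose on the bench; origin under its centre.
Not all that is in view belongs to the job. What is meant by the part that bears tube_mid is not blue, green or pink, and is the larger of those in its own colour.

How it is judged:
By the outcome, as a careful person would: the job done as asked, in the order asked, and still so for the second after the job is handed in, with the robot touching nothing.
It also fails if it takes over 72 s, if anything falls off the work surface, if the arm or the gripper's body presses on something with over 40 N, if the wrist force passes 120 N, or if a joint passes its speed limit or range.

## Working session

There is one attempt and no reset: what is moved stays moved. The work goes in short steps, Python scripts to look and compute and a shell command to move; the robot and the scene stay as the last step left them, time stands still between calls to the robot, and variables do not carry over. Pictures are saved under pics/ and viewed, at most 12 in all, crops included, and the job is handed in when it is done.

```bash
mkdir -p pics; cat > h.py <<'E'
import numpy as np, cv2
from workcell import manip
def shot(n):
    s=manip.read_state(); im=manip.get_image(n)
    if n=="wrist":
        T=np.eye(4);T[:3,:3]=s["orientation"];T[:3,3]=s["eef_pos"]
        C=T@np.array(im["tool_from_camera"]); R,p=C[:3,:3],C[:3,3]
    else: R,p=np.array(im["rotation"]),np.array(im["position"])
    K=np.array([[im["fx"],0,im["cx"]],[0,im["fy"],im["cy"]],[0,0,1.]])
    return dict(f=np.array(im["frame"]),K=K,d=np.array(im["distortion"],float),R=R,p=p)
def rays(c,px):
    u=cv2.undistortPoints(np.array(px,float).reshape(-1,1,2),c["K"],c["d"]).reshape(-1,2)
    return np.c_[u,np.ones(len(u))]@c["R"].T
def onz(c,px,z):
    r=rays(c,px); return c["p"]+r*((np.asarray(z)-c["p"][2])/r[:,2])[:,None]
def proj(c,P):
    return cv2.projectPoints((np.array(P,float).reshape(-1,3)-c["p"])@c["R"],np.zeros(3),np.zeros(3),c["K"],c["d"])[0].reshape(-1,2)
def save(c,name): cv2.imwrite("pics/"+name,c["f"][:,:,::-1])
E
python3 - <<'E'
from h import *
import pickle
np.set_printoptions(precision=4,suppress=True)
D={n:shot(n) for n in("scene","side","wrist")}
pickle.dump(D,open("d.pkl","wb"))
for n,c in D.items(): save(c,n+"0.png"); print(n,c["p"],c["R"][:,2])
s=manip.read_state();print(s["orientation"],s["time"],manip.tcp_to_grasp)
E
```

```text
scene [ 1.0094 -0.6955  1.0266] [-0.3622  0.5226 -0.7718]
side [-0.0621 -0.6695  0.6718] [ 0.5709  0.6223 -0.5355]
wrist [0.1147 0.5417 0.374 ] [ 0.2724 -0.0994 -0.957 ]
[[-0.9418  0.3361 -0.0006]
 [ 0.3361  0.9418 -0.0012]
 [ 0.0002 -0.0013 -1.    ]] 0.15 0.0187
```

View pics/scene0.png

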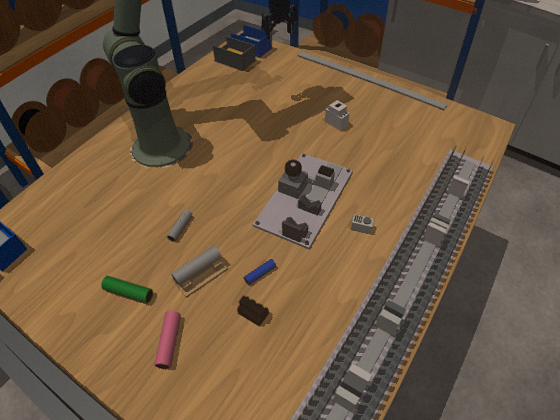

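View pics/side0.png

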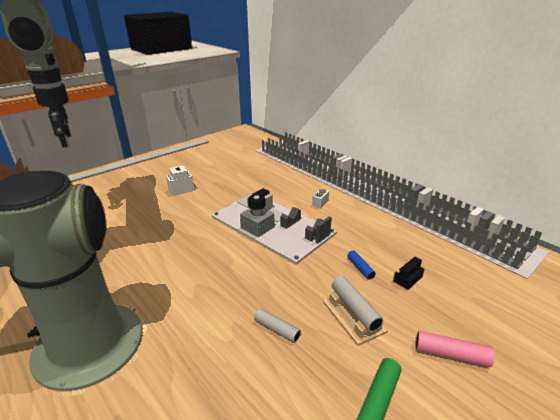

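The scene view shows the grey tube in its cradle at about (198,267), with a smaller grey distractor at (180,225). The jig is at about (303,200): end plate near (295,230), stop near (326,177), knob near (292,168). In the side view the tube is at (357,303), the knob at (257,202) and the end plate at (318,230). I'll enlarge both to pick exact features.

```bash
python3 - <<'E'
from h import *
import pickle
D=pickle.load(open("d.pkl","rb"))
def crop(n,x0,y0,w,h,k,out):
    f=cv2.resize(D[n]["f"][y0:y0+h,x0:x0+w],None,fx=k,fy=k,interpolation=cv2.INTER_CUBIC)
    f=np.clip(f.astype(float)*1.5,0,255).astype(np.uint8)
    for x in range(-(-x0//10)*10,x0+w,10):
        cv2.line(f,((x-x0)*k,0),((x-x0)*k,6 if x%50 else 16),(255,255,0),1)
        if x%20==0: cv2.putText(f,str(x),((x-x0)*k,20),0,.35,(255,255,0),1)
    for y in range(-(-y0//10)*10,y0+h,10):
        cv2.line(f,(0,(y-y0)*k),(6,(y-y0)*k),(255,255,0),1)
        if y%20==0: cv2.putText(f,str(y),(8,(y-y0)*k+4),0,.35,(255,255,0),1)
    cv2.imwrite("pics/"+out,f[:,:,::-1])
crop("scene",160,145,200,150,4,"sc.png"); crop("side",205,180,190,150,4,"sd.png")
E
```

```text
(no output)
```

View pics/sc.png

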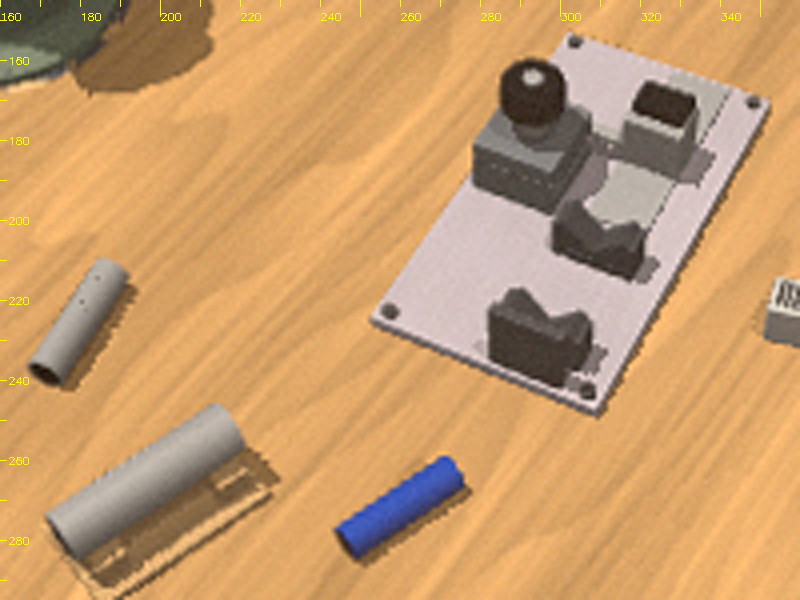

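View pics/sd.png

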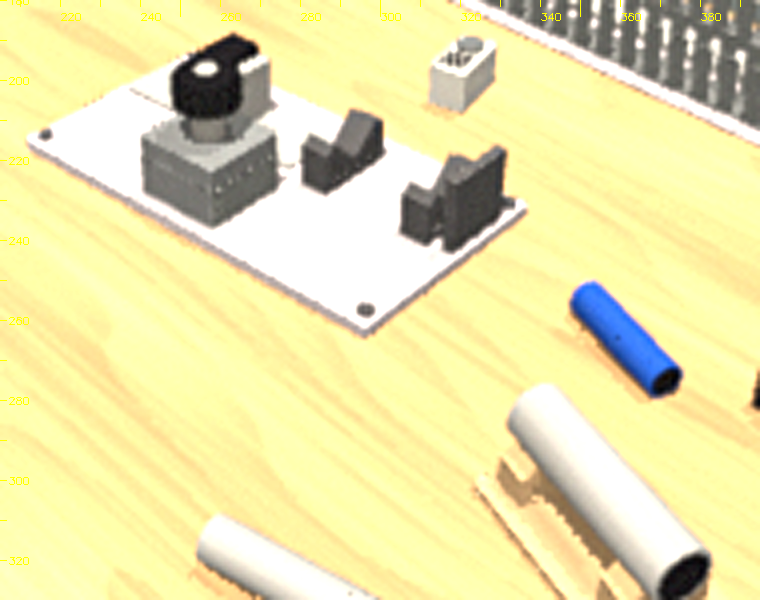

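The enlarged scene crop shows the tube end centres near crop (64,536) and (231,423), plate corners at (372,320), (600,410), (770,103) and (570,33), the stop cap at (665,104) and the knob's centre screw at (534,77). The side crop shows the screw at (205,68), plate corners at (30,143), (366,332) and (525,208), and the tube ends at (685,578) and (532,405).

```bash
python3 - <<'E'
from h import *
import pickle
np.set_printoptions(precision=4,suppress=True)
D=pickle.load(open("d.pkl","rb")); S,Q=D["scene"],D["side"]
a=lambda P:np.array(P,float)/4+[160,145]-.4
b=lambda P:np.array(P,float)/4+[205,180]-.4
def tri(p,q):
    u,v=rays(S,[p])[0],rays(Q,[q])[0]
    t=np.linalg.lstsq(np.c_[u,-v],Q["p"]-S["p"],rcond=None)[0]
    A,B=S["p"]+t[0]*u,Q["p"]+t[1]*v
    return (A+B)/2,np.linalg.norm(A-B)
print("knob",tri(a((534,77)),b((205,68))),onz(S,[a((534,77))],.117),onz(Q,[b((205,68))],.117))
c=onz(S,a([(372,320),(600,410),(770,103),(570,33)]),.012);print("plate",c)
print("plate side",onz(Q,b([(366,332),(525,208),(30,143)]),.012))
for n,cc,f,P in(("scene",S,a,[(64,536),(231,423)]),("side",Q,b,[(685,578),(532,405)])):
    t=onz(cc,f(P),.046);d=t[1]-t[0];print("tube",n,t.mean(0),np.linalg.norm(d),np.degrees(np.arctan2(d[1],d[0])))
k=onz(S,a([(648,82),(697,97),(685,125),(633,112)]),.077);print("cap",k,k.mean(0))
print("V+ rims",onz(S,a([(572,203),(638,226)]),.054),onz(S,a([(519,288),(590,314)]),.054))
print("Vside",onz(Q,b([(303,140),(352,112),(382,125),(332,148)]),.054),"ep top",onz(Q,b([(447,180),(500,148)]),.074))
E
```

```text
knob (array([0.5225, 0.0801, 0.1167]), np.float64(0.0013724142322693658)) [[0.5231 0.079  0.117 ]] [[0.5225 0.0808 0.117 ]]
plate [[ 0.5029 -0.1165  0.012 ]
 [ 0.6898 -0.0929  0.012 ]
 [ 0.6506  0.2498  0.012 ]
 [ 0.4642  0.2313  0.012 ]]
plate side [[ 0.4935 -0.1172  0.012 ]
 [ 0.6784 -0.0954  0.012 ]
 [ 0.4578  0.2248  0.012 ]]
tube scene [ 0.4709 -0.3295  0.046 ] 0.13852598515524123 74.23665616644833
tube side [ 0.4708 -0.3284  0.046 ] 0.14439909763852046 73.62788984433527
cap [[0.5811 0.1573 0.077 ]
 [0.622  0.1638 0.077 ]
 [0.6288 0.132  0.077 ]
 [0.5877 0.1222 0.077 ]] [0.6049 0.1438 0.077 ]
V+ rims [[0.587  0.0333 0.054 ]
 [0.641  0.0407 0.054 ]] [[ 0.5975 -0.058   0.054 ]
 [ 0.6538 -0.0502  0.054 ]]
Vside [[0.5759 0.0355 0.054 ]
 [0.6296 0.0393 0.054 ]
 [0.6335 0.0108 0.054 ]
 [0.5843 0.0132 0.054 ]] ep top [[ 0.5944 -0.0914  0.074 ]
 [ 0.6514 -0.0893  0.074 ]]
```

```bash
python3 -m jog '[[0,0,-1.506,286,-847,0,0],[0,0,-1.506,286,-847,0,0],[0,0,-1.506,286,-847,0,0],[0,0,-1.506,286,-847,0,0],[0,0,-1.506,286,-847,0,0],[0,0,-1.506,286,-847,0,0],[0,0,-1.506,286,-847,0,0],[0,0,-1.506,286,-847,0,0],[0,0,-1.506,286,-847,0,0],[0,0,-1.506,286,-847,0,0],[0,0,-1.506,286,-847,0,0],[0,0,-1.506,286,-847,0,0],[0,0,-1.506,286,-847,0,0],[0,0,-1.506,286,-847,0,0],[0,0,-1.506,286,-847,0,0],[0,0,-1.506,286,-847,0,0],[0,0,-1.506,286,-847,0,0],[0,0,-1.506,286,-847,0,0],[0,0,-1.506,286,-847,0,0],[0,0,-1.506,286,-847,0,0]]'
python3 - <<'E'
from h import *
import pickle
np.set_printoptions(precision=4,suppress=True)
c=shot("wrist");save(c,"w1.png");pickle.dump(c,open("w1.pkl","wb"))
s=manip.read_state();print(s["eef_pos"],s["orientation"],s["joint_positions"],s["time"])
print(proj(c,[[.471,-.329,.046]]))
E
```

```text
time: 2.15
eef_pos: [0.4703, -0.3293, 0.2302]
orientation: [[0.276, 0.961, -0.002], [0.961, -0.276, 0.002], [0.001, -0.002, -1.0]]
force: [-0.1, 0.4, 0.8]
width: 1.001
gripper_force: 0.0
[ 0.4702 -0.3282  0.2305] [[ 0.2747  0.9615 -0.0014]
 [ 0.9615 -0.2747  0.0017]
 [ 0.0012 -0.0018 -1.    ]] [-42.3029  21.298   -7.3369  61.4908   0.0169  63.6406] 2.2
[[288.5194 181.2496]]
```

View pics/w1.png

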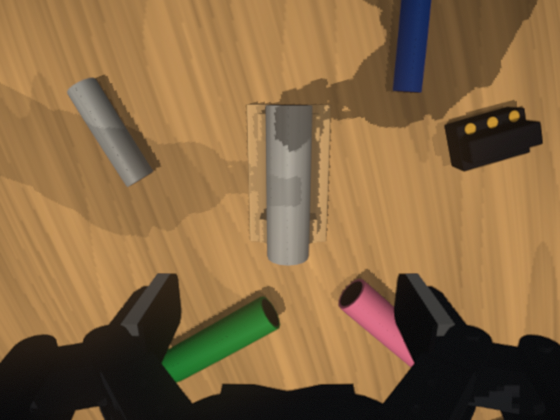

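The wrist view shows the tube upright in the picture, silhouette corners about (266,106), (311,106), (268,258) and (309,258); its axis is at column 288.

```bash
python3 - <<'E'
from h import *
import pickle
np.set_printoptions(precision=4,suppress=True)
c=pickle.load(open("w1.pkl","rb"))
hsv=cv2.cvtColor(c["f"],cv2.COLOR_RGB2HSV)
m=((hsv[...,1]<50)&(hsv[...,2]>50)).astype(np.uint8); m[270:]=0; m[:,:240]=0; m[:,340:]=0
m=cv2.morphologyEx(m,cv2.MORPH_OPEN,np.ones((5,5)))
L=[]
for r in range(115,250,3):
    x=np.flatnonzero(m[r]); 
    if len(x)>20: L.append((r,x[0],x[-1]))
L=np.array(L);print(L[::8])
mid=np.polyfit(L[:,0],(L[:,1]+L[:,2])/2,1); ys=np.flatnonzero(m.sum(1)>20);print(ys[0],ys[-1])
for y0,y1 in((105,258),):
    P=onz(c,[(np.polyval(mid,y0),y0),(np.polyval(mid,y1),y1)],.046);d=P[0]-P[1]
    print(P,P.mean(0),np.linalg.norm(d),np.degrees(np.arctan2(d[1],d[0])))
E
```

```text
[[115 266 310]
 [139 267 310]
 [163 267 309]
 [187 267 309]
 [211 267 308]
 [235 268 307]]
106 263
[[ 0.4895 -0.2649  0.046 ]
 [ 0.4492 -0.401   0.046 ]] [ 0.4693 -0.3329  0.046 ] 0.14197295317466047 73.50724832469402
```

```bash
python3 -m jog '[[0,0,0,0,-2,-40,0],[0,0,0,0,-2,-80,0],[0,0,0,0,-2,-120,0],[0,0,0,0,-2,-150,0],[0,0,0,0,-2,-175,0],[0,0,0,0,-2,-195,0],[0,0,0,0,-2,-204,0],[0,0,0,0,-2,-204,0],[0,0,0,0,-2,-204,1],[0,0,0,0,-2,-204,1],[0,0,0,0,-2,-204,1],[0,0,0,0,-2,-204,1],[0,0,0,0,-2,-204,1],[0,0,0,0,-2,-204,1],[0,0,0,0,-2,-204,1],[0,0,0,0,-2,-204,1]]'
```

```text
time: 3.8
eef_pos: [0.4703, -0.3312, 0.0286]
orientation: [[0.275, 0.961, -0.001], [0.961, -0.275, -0.001], [-0.001, -0.001, -1.0]]
force: [-3.4, 1.2, 8.6]
width: 0.45
gripper_force: 59.5
```

```bash
python3 -m jog '[[0,0,0,0,0,15,1],[0,0,0,0,0,45,1],[0,0,0,0,0,90,1],[0,0,0.13,0,0,140,1],[0,0,0.26,20,25,180,1],[0,0,0.391,50,60,200,1],[0,0,0.391,80,100,200,1],[0,0,0.391,120,150,200,1],[0,0,0.391,150,190,200,1],[0,0,0.391,160,200,200,1],[0,0,0.391,160,200,200,1],[0,0,0.391,160,200,200,1],[0,0,0.391,160,200,200,1]]'
python3 - <<'E'
from h import *
import pickle
c=shot("wrist");pickle.dump(c,open("w2.pkl","wb"));f=np.clip(c["f"]*1.4,0,255).astype(np.uint8)
cv2.imwrite("pics/w2.png",cv2.resize(f,None,fx=1.4,fy=1.4,interpolation=cv2.INTER_CUBIC)[:,:,::-1])
E
```

```text
time: 5.1
eef_pos: [0.63, -0.1316, 0.2269]
orientation: [[-0.112, 0.994, -0.001], [0.994, 0.112, 0.0], [0.0, -0.001, -1.0]]
force: [0.3, -0.7, -4.1]
width: 0.448
gripper_force: 61.6
```

View pics/w2.png

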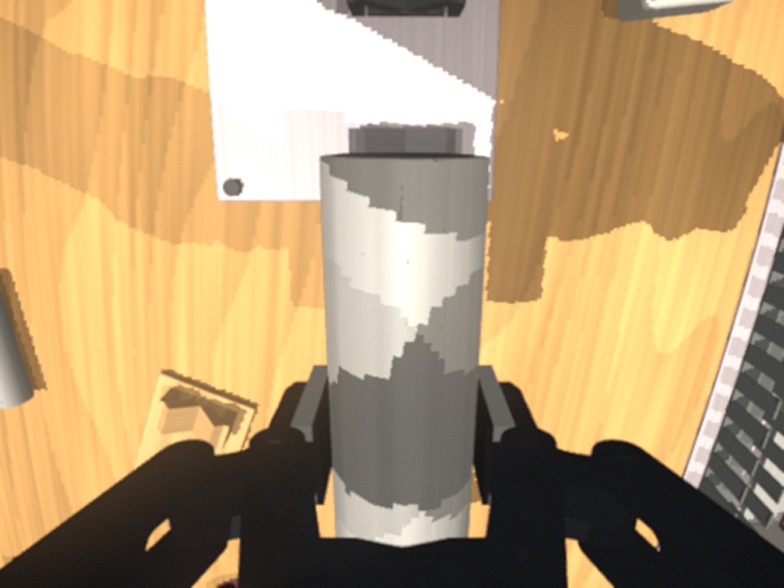

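The wrist view shows the held tube centred at column ~405 (at 1.4x). The -y V-block's rims run from about column 349 to 462 at row 128, the +y block's from 345 to 465 at row 12, and the plate's near-left corner is at (219,199).

```bash
python3 - <<'E'
from h import *
import pickle
np.set_printoptions(precision=4,suppress=True)
c=pickle.load(open("w2.pkl","rb"));q=lambda P:np.array(P,float)/1.4-.3
g=onz(c,q([(349,126),(462,126),(345,12),(465,12)]),.054);print(g,(g[0]+g[1])/2,(g[2]+g[3])/2)
p=onz(c,q([(219,199),(205,0),(490,199),(497,5)]),.012);print(p)
for i,j in((0,1),(2,3)): d=p[j]-p[i];print(np.degrees(np.arctan2(d[1],d[0])))
t=onz(c,q([(320,157),(489,157),(327,385),(477,385)]),.245);print("tube",t,(t[0]+t[1])/2,(t[2]+t[3])/2)
print("tube end now",onz(c,q([(404,157)]),.2457))
# V+ front/back corners in crop of scene, stop centre
y=np.radians(96.4);uy=np.array([np.cos(y),np.sin(y)]);ux=np.array([uy[1],-uy[0]])
for n,P in dict(cap=(.6049,.1438),Vp_scene=(.614,.037),Vm_scene=(.6257,-.0541),epside=(.6229,-.0903),Vp_side=(.6058,.0247),knob=(.5225,.080),plate=(.5755,.065),w_p=((g[2]+g[3])/2)[:2],w_m=((g[0]+g[1])/2)[:2],tcp=(.63,-.1316)).items(): print(n,np.dot(P,ux),np.dot(P,uy))
E
```

```text
[[ 0.5892 -0.056   0.054 ]
 [ 0.6549 -0.0486  0.054 ]
 [ 0.5813  0.0063  0.054 ]
 [ 0.6482  0.0138  0.054 ]] [ 0.622  -0.0523  0.054 ] [0.6147 0.0101 0.054 ]
[[ 0.499  -0.113   0.012 ]
 [ 0.4849  0.015   0.012 ]
 [ 0.6851 -0.0929  0.012 ]
 [ 0.6714  0.0303  0.012 ]]
96.30662572426478
96.3193719300535
tube [[ 0.6027 -0.0654  0.245 ]
 [ 0.6421 -0.061   0.245 ]
 [ 0.6084 -0.1242  0.245 ]
 [ 0.6482 -0.1198  0.245 ]] [ 0.6224 -0.0632  0.245 ] [ 0.6283 -0.122   0.245 ]
tube end now [[ 0.6223 -0.0633  0.2457]]
cap 0.6171594467515144 0.07547626968368744
Vp_scene 0.6142978528562403 -0.03167251136574183
Vm_scene 0.615770117786423 -0.12350895530808617
epside 0.6089523922669042 -0.15917124097152205
Vp_side 0.6047778880529855 -0.04298181152732529
knob 0.5281612523379176 0.021258916455042607
plate 0.5791589180703344 0.000444544260698409
w_p 0.6120301350481331 -0.058530985442486805
w_m 0.6123401276868118 -0.12129308413700951
tcp 0.6114044775928232 -0.20100528545151958
```

```bash
python3 -m jog '[[0,0,0,0,40,0,1],[0,0,0,-5,85,-10,1],[0,0,0,-13,115,-40,1],[0,0,0,-13,120,-80,1],[0,0,0,-13,120,-115,1],[0,0,0,-13,120,-145,1],[0,0,0,-13,120,-160,1],[0,0,0,-13,120,-170,1],[0,0,0,-13,120,-174,1],[0,0,0,-13,120,-174,1],[0,0,0,-13,120,-174,1],[0,0,0,-13,120,-174,1]]'
python3 - <<'E'
from h import *
c=shot("wrist");s=shot("scene")
f=cv2.resize(s["f"][150:250,240:360],(600,500),interpolation=cv2.INTER_CUBIC)
cv2.imwrite("pics/s3.png",np.clip(f*1.4,0,255).astype(np.uint8)[:,:,::-1])
E
```

```text
time: 6.35
eef_pos: [0.6188, -0.0112, 0.0545]
orientation: [[-0.113, 0.994, 0.002], [0.994, 0.113, -0.0], [-0.001, 0.002, -1.0]]
force: [-0.2, -0.0, -3.4]
width: 0.446
gripper_force: 61.6
```

View pics/s3.png

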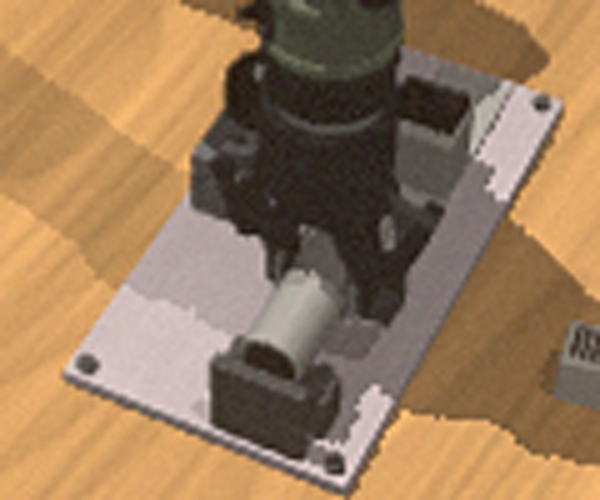

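The tube hangs just above the V-blocks, its near end at crop (278,352), just inside and centred on the end plate at (275,380). Now lowering gently.

```bash
python3 -m jog '[[0,0,0,-1,0,-3,1],[0,0,0,-1,0,-6,1],[0,0,0,-1,0,-8,1],[0,0,0,-1,0,-10,1],[0,0,0,-1,0,-10,1],[0,0,0,-1,0,-10,1]]'; python3 -m jog '[[0,0,0,0,0,-1,1],[0,0,0,0,0,-2,1],[0,0,0,0,0,-2,1]]'; python3 -m jog '[[0,0,0,0,0,-1,1],[0,0,0,0,0,-1,1]]'
```

```text
time: 7.05
eef_pos: [0.6168, -0.011, 0.0431]
orientation: [[-0.113, 0.994, -0.0], [0.994, 0.113, -0.0], [0.0, -0.0, -1.0]]
force: [-0.3, -0.1, -4.3]
width: 0.451
gripper_force: 61.6
time: 7.35
eef_pos: [0.6174, -0.011, 0.0415]
orientation: [[-0.113, 0.994, 0.001], [0.994, 0.113, 0.0], [-0.0, 0.001, -1.0]]
force: [1.4, -0.6, -3.1]
width: 0.453
gripper_force: 61.9
time: 7.55
eef_pos: [0.6179, -0.011, 0.0409]
orientation: [[-0.113, 0.994, 0.002], [0.994, 0.113, -0.0], [-0.0, 0.002, -1.0]]
force: [1.9, 0.4, 0.4]
width: 0.451
gripper_force: 62.1
```

```bash
python3 -m jog '[[0,0,0,1,0,-0.5,1],[0,0,0,1,0,-1,1],[0,0,0,1,0,-1,1],[0,0,0,1,0,-1,1]]'; python3 -m jog '[[0,0,0,0,0,0,0.4],[0,0,0,0,0,0,0.3],[0,0,0,0,0,0,0],[0,0,0,0,0,0,0],[0,0,0,0,0,0,0],[0,0,0,0,0,0,0],[0,0,0,0,0,0,0]]'
```

```text
time: 7.95
eef_pos: [0.618, -0.011, 0.0407]
orientation: [[-0.113, 0.994, 0.001], [0.994, 0.113, -0.0], [-0.0, 0.001, -1.0]]
force: [-2.8, 0.2, 7.7]
width: 0.448
gripper_force: 63.0
time: 8.65
eef_pos: [0.6179, -0.011, 0.0392]
orientation: [[-0.113, 0.994, -0.0], [0.994, 0.113, 0.0], [0.0, -0.0, -1.0]]
force: [-0.9, 0.6, 0.4]
width: 0.999
gripper_force: 0.0
```

```bash
python3 -m jog '[[0,0,0,0,0,20,0],[0,0,0,0,0,60,0],[0,0,0,0,0,100,0],[0,0,0,0,40,120,1],[0,0,0,-6,90,120,1],[0,0,0,-12,140,120,1],[0,0,0,-18,185,120,1],[0,0,0,-20,204,120,1],[0,0,0,-20,204,120,1],[0,0,0,-20,204,120,1],[0,0,0,-20,204,90,1],[0,0,0,-20,204,80,1],[0,0,0,-20,204,80,1]]'
python3 - <<'E'
from h import *
c=shot("wrist");s=shot("scene")
f=cv2.resize(s["f"][140:250,240:360],(600,550),interpolation=cv2.INTER_CUBIC)
cv2.imwrite("pics/s4.png",np.clip(f*1.4,0,255).astype(np.uint8)[:,:,::-1])
E
```

```text
time: 9.95
eef_pos: [0.5964, 0.1913, 0.1173]
orientation: [[-0.111, 0.994, -0.004], [0.994, 0.111, -0.001], [-0.001, -0.005, -1.0]]
force: [-0.3, 0.0, 0.1]
width: 0.006
gripper_force: 0.0
```

View pics/s4.png

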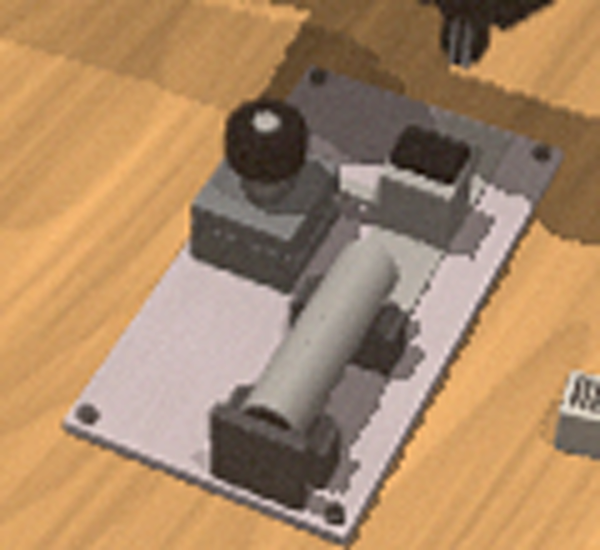

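The tube lies in both V-blocks (crop 325,335) near the end plate, and the shut fingers are behind the stop at (465,50), well clear of it. Next I go down and push gently.

```bash
python3 -m jog '[[0,0,0,0,0,-30,1],[0,0,0,0,0,-55,1],[0,0,0,0,0,-67,1],[0,0,0,0,0,-69,1],[0,0,0,0,0,-69,1]]'; python3 -m jog '[[0,0,0,0.5,-4,0,1],[0,0,0,0.9,-8,0,1],[0,0,0,1.3,-12,0,1],[0,0,0,1.7,-15,0,1],[0,0,0,2,-18,0,1]]';python3 -m jog '[[0,0,0,0.3,-3,0,1],[0,0,0,0.7,-6,0,1],[0,0,0,1,-9,0,1],[0,0,0,1.3,-12,0,1]]'
```

```text
time: 10.55
eef_pos: [0.5985, 0.193, 0.0511]
orientation: [[-0.113, 0.994, 0.001], [0.994, 0.113, 0.0], [0.0, 0.001, -1.0]]
force: [0.3, 0.9, 0.0]
width: 0.003
gripper_force: 0.0
time: 11.05
eef_pos: [0.6001, 0.175, 0.0506]
orientation: [[-0.113, 0.994, 0.0], [0.994, 0.113, 0.001], [0.001, 0.0, -1.0]]
force: [-1.2, 2.9, 2.1]
width: 0.003
gripper_force: 1.6
time: 11.45
eef_pos: [0.6013, 0.1632, 0.0505]
orientation: [[-0.113, 0.994, 0.0], [0.994, 0.113, 0.001], [0.0, 0.001, -1.0]]
force: [0.1, 3.7, 2.2]
width: 0.002
gripper_force: 1.7
```

```bash
for i in 1; do python3 -m jog '[[0,0,0,0.3,-3,0,1],[0,0,0,0.6,-5,0,1],[0,0,0,0.8,-7,0,1]]'; python3 -m jog '[[0,0,0,0.2,-2,0,1],[0,0,0,0.5,-4,0,1],[0,0,0,0.7,-6,0,1]]'; python3 -m jog '[[0,0,0,0.2,-2,0,1],[0,0,0,0.5,-4,0,1],[0,0,0,0.7,-6,0,1]]'; done | grep -E "eef|^force"
```

```text
eef_pos: [0.6021, 0.1558, 0.0503]
force: [-0.2, 3.1, 2.7]
eef_pos: [0.6024, 0.1523, 0.0504]
force: [-1.5, 13.0, 2.7]
eef_pos: [0.6026, 0.1513, 0.0505]
force: [-2.5, 25.3, 2.7]
```

```bash
python3 -m jog '[[0,0,0,-1,8,0,1],[0,0,0,-3,25,0,1],[0,0,0,-3,25,40,1],[0,0,0,-3,25,85,1],[0,0,0,-30,0,95,0],[0,0,0,-65,-40,95,0],[0,0,0,-81,-64,95,0],[0,0,0,-81,-64,95,0],[0,0,0,-81,-64,95,0],[0,0,0,-81,-64,95,0]]'
python3 - <<'E'
from h import *
import pickle
np.set_printoptions(precision=4,suppress=True)
s=manip.read_state();print(s["eef_pos"],s["joint_positions"])
c=shot("wrist");save(c,"w5.png");pickle.dump(c,open("w5.pkl","wb"));print(proj(c,[.5225,.080,.117]))
sc=shot("scene")
def tri(p,q,S,Q):
    u,v=rays(S,[p])[0],rays(Q,[q])[0]
E
```

```text
time: 13.35
eef_pos: [0.5232, 0.0803, 0.1453]
orientation: [[-0.113, 0.994, 0.001], [0.994, 0.113, -0.0], [-0.0, 0.001, -1.0]]
force: [-0.5, -0.1, 0.5]
width: 0.99
gripper_force: 0.0
[0.5232 0.0803 0.1453] [  0.7517  20.8001 -21.5136  47.6515  -0.0244  84.261 ]
[[286.7706 250.4228]]
```

View pics/w5.png

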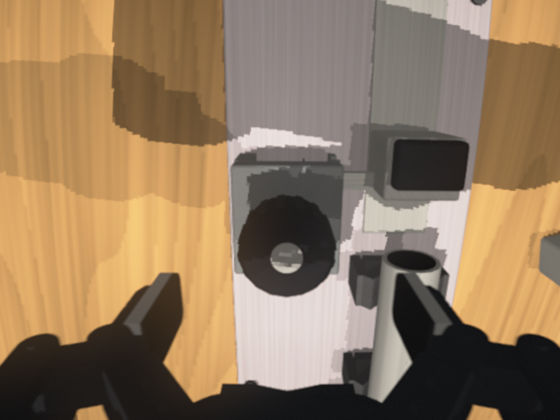

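The wrist view shows the knob's top screw at (286,257), between the open fingers (tips at columns 165 and 410), against a predicted (287,250); so I aim about 2 mm nearer in y. The stop is at (430,165), with a gap still left to the tube's end at (412,262).

```bash
python3 -m jog '[[0,0,0,-1,-2,-25,0],[0,0,0,-1,-2,-50,0],[0,0,0,-1,-2,-63,0],[0,0,0,-1,-2,-63,0],[0,0,0,-1,-2,-63,1],[0,0,0,-1,-2,-63,1],[0,0,0,-1,-2,-63,1],[0,0,0,-1,-2,-63,1],[0,0,0,-1,-2,-63,1],[0,0,0,-1,-2,-63,1]]'; python3 -m jog '[[0,0,0.15,0,0,0,1],[0,0,0.30,0,0,0,1],[0,0,0.45,0,0,0,1],[0,0,0.60,0,0,0,1],[0,0,0.74,0,0,0,1],[0,0,0.89,0,0,0,1],[0,0,1.04,0,0,0,1],[0,0,1.18,0,0,0,1],[0,0,1.33,0,0,0,1],[0,0,1.48,0,0,0,1],[0,0,1.48,0,0,0,1],[0,0,1.48,0,0,0,1]]'
```

```text
time: 14.45
eef_pos: [0.5231, 0.0783, 0.0838]
orientation: [[-0.113, 0.994, 0.004], [0.994, 0.113, 0.001], [0.0, 0.004, -1.0]]
force: [0.9, 2.3, 6.6]
width: 0.567
gripper_force: 62.0
time: 15.65
eef_pos: [0.5224, 0.0777, 0.0837]
orientation: [[-1.0, -0.023, 0.003], [-0.023, 1.0, -0.0], [-0.002, -0.0, -1.0]]
force: [-0.8, -0.7, 7.8]
width: 0.57
gripper_force: 62.1
```

```bash
python3 -m jog '[[0,0,0,0,0,0,0],[0,0,0,0,0,0,0],[0,0,0,0,0,0,0],[0,0,0,0,0,0,0],[0,0,0,0,0,30,0],[0,0,0,0,0,55,0],[0,0,-0.15,10,20,60,0],[0,0,-0.30,25,45,60,1],[0,0,-0.45,45,70,60,1],[0,0,-0.60,60,90,60,1],[0,0,-0.75,77,97,60,1],[0,0,-0.90,77,97,60,1],[0,0,-1.05,77,97,60,1],[0,0,-1.20,77,97,60,1],[0,0,-1.35,77,97,60,1],[0,0,-1.48,77,97,40,1],[0,0,-1.48,77,97,10,1],[0,0,-1.48,77,97,-20,1],[0,0,-1.48,77,97,-34,1],[0,0,-1.48,77,97,-34,1]]'; python3 -m jog '[[0,0,0,0.7,-6,0,1],[0,0,0,1.3,-12,0,1],[0,0,0,1.9,-17,0,1],[0,0,0,2.2,-20,0,1]]'
```

```text
time: 17.65
eef_pos: [0.5963, 0.1747, 0.0459]
orientation: [[-0.113, 0.994, -0.005], [0.994, 0.113, -0.001], [-0.0, -0.005, -1.0]]
force: [0.1, -0.1, -0.2]
width: 0.001
gripper_force: 0.0
time: 18.05
eef_pos: [0.6015, 0.1543, 0.0494]
orientation: [[-0.112, 0.994, 0.002], [0.994, 0.112, 0.0], [-0.0, 0.002, -1.0]]
force: [1.1, -0.1, -0.2]
width: -0.0
gripper_force: 0.0
```

One short step at a time from here, stopping if the force rises.

```bash
python3 -m jog '[[0,0,0,0.2,-2,0,1],[0,0,0,0.5,-4,0,1],[0,0,0,0.6,-5,0,1],[0,0,0,0.6,-5,0,1]]'
```

```text
time: 18.45
eef_pos: [0.6015, 0.1503, 0.0486]
orientation: [[-0.113, 0.994, 0.001], [0.994, 0.113, 0.001], [0.0, 0.001, -1.0]]
force: [0.7, 3.6, 1.5]
width: -0.004
gripper_force: 1.4
```

```bash
python3 -m jog '[[0,0,0,0.2,-2,0,1],[0,0,0,0.5,-4,0,1],[0,0,0,0.5,-4,0,1]]'
```

```text
time: 18.75
eef_pos: [0.6018, 0.1458, 0.0483]
orientation: [[-0.113, 0.994, 0.0], [0.994, 0.113, -0.0], [-0.0, 0.0, -1.0]]
force: [0.2, 3.0, 1.6]
width: 0.001
gripper_force: 1.2
```

```bash
python3 -m jog '[[0,0,0,0.3,-3,0,1],[0,0,0,0.7,-6,0,1],[0,0,0,1,-9,0,1],[0,0,0,1.3,-12,0,1]]'
```

```text
time: 19.15
eef_pos: [0.603, 0.1337, 0.0482]
orientation: [[-0.113, 0.994, 0.0], [0.994, 0.113, 0.0], [0.0, 0.0, -1.0]]
force: [1.3, 3.2, 1.6]
width: 0.001
gripper_force: 1.7
```

```bash
python3 -m jog '[[0,0,0,0.3,-3,0,1],[0,0,0,0.7,-6,0,1],[0,0,0,1,-9,0,1],[0,0,0,1.3,-12,0,1]]'
```

```text
time: 19.55
eef_pos: [0.6043, 0.1218, 0.0483]
orientation: [[-0.113, 0.994, 0.0], [0.994, 0.113, 0.0], [0.0, 0.0, -1.0]]
force: [1.9, 3.2, 1.3]
width: 0.002
gripper_force: 1.7
```

```bash
python3 -m jog '[[0,0,0,0.2,-2,0,1],[0,0,0,0.5,-4,0,1],[0,0,0,0.7,-6,0,1],[0,0,0,0.9,-8,0,1]]'
```

```text
time: 19.95
eef_pos: [0.6052, 0.1139, 0.0483]
orientation: [[-0.113, 0.994, -0.0], [0.994, 0.113, 0.0], [0.0, -0.0, -1.0]]
force: [0.9, 3.8, 1.0]
width: 0.005
gripper_force: 1.6
```

```bash
python3 -m jog '[[0,0,0,0.1,-1.5,0,1],[0,0,0,0.3,-3,0,1],[0,0,0,0.5,-4.5,0,1],[0,0,0,0.5,-5,0,1]]'
```

```text
time: 20.35
eef_pos: [0.6057, 0.1093, 0.0483]
orientation: [[-0.113, 0.994, -0.0], [0.994, 0.113, 0.001], [0.001, 0.0, -1.0]]
force: [1.1, 5.6, 0.7]
width: 0.001
gripper_force: 2.6
```

```bash
python3 -m jog '[[0,0,0,0.1,-1.5,0,1],[0,0,0,0.3,-3,0,1],[0,0,0,0.5,-4.5,0,1],[0,0,0,0.5,-5,0,1]]'
```

```text
time: 20.75
eef_pos: [0.6061, 0.1053, 0.0483]
orientation: [[-0.114, 0.994, -0.0], [0.994, 0.114, 0.003], [0.003, 0.0, -1.0]]
force: [1.7, 7.6, 1.2]
width: 0.003
gripper_force: 3.5
```

```bash
python3 -m jog '[[0,0,0,0.1,-1,0,1],[0,0,0,0.2,-2,0,1],[0,0,0,0.2,-2,0,1]]'
```

```text
time: 21.05
eef_pos: [0.6063, 0.1032, 0.0483]
orientation: [[-0.114, 0.994, 0.0], [0.994, 0.114, 0.003], [0.003, 0.0, -1.0]]
force: [1.6, 7.3, 0.4]
width: 0.003
gripper_force: 3.3
```

```bash
python3 -m jog '[[0,0,0,0.1,-1,0,1],[0,0,0,0.2,-2,0,1],[0,0,0,0.2,-2,0,1]]'
```

```text
time: 21.35
eef_pos: [0.6064, 0.1027, 0.0483]
orientation: [[-0.114, 0.993, -0.0], [0.993, 0.114, 0.006], [0.006, 0.001, -1.0]]
force: [1.0, 10.3, 2.3]
width: -0.0
gripper_force: 5.2
```

```bash
python3 -m jog '[[0,0,0,0.1,-1,0,1],[0,0,0,0.2,-2,0,1],[0,0,0,0.2,-2,0,1]]'
python3 - <<'E'
from h import *
import pickle
s=shot("scene");d=shot("side");pickle.dump((s,d),open("w6.pkl","wb"))
a=cv2.resize(s["f"][145:245,250:350],(400,400),interpolation=cv2.INTER_CUBIC)
b=cv2.resize(d["f"][170:270,235:335],(400,400),interpolation=cv2.INTER_CUBIC)
cv2.imwrite("pics/s6.png",np.clip(np.hstack([a,b])*1.4,0,255).astype(np.uint8)[:,:,::-1])
E
```

```text
time: 21.65
eef_pos: [0.6063, 0.1026, 0.0484]
orientation: [[-0.116, 0.993, -0.0], [0.993, 0.116, 0.01], [0.009, 0.001, -1.0]]
force: [0.4, 16.0, 1.2]
width: 0.001
gripper_force: 7.8
```

View pics/s6.png

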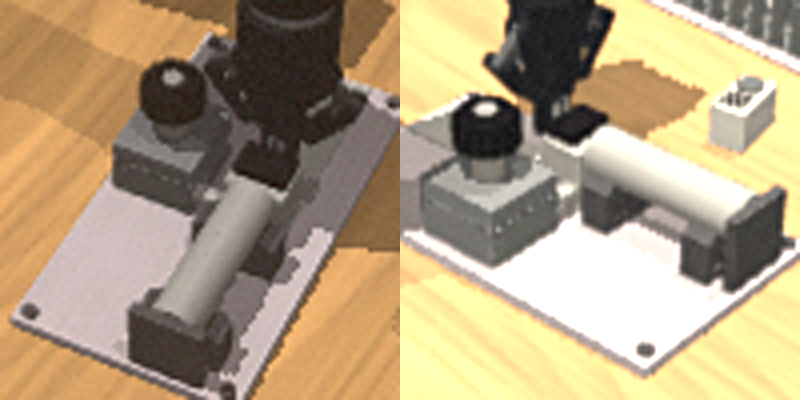

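Both views show the tube between the end plate (left 175,320; right 755,235) and the stop (left 265,165; right 575,130) with no gap visible. The blocked position, the travel and the hard stop at 16 N all agree with this. I back off and check that it stays put.

```bash
python3 -m jog '[[0,0,0,-0.5,5,0,1],[0,0,0,-2,20,0,1],[0,0,0,-3,30,0,1],[0,0,0,-3,30,40,1],[0,0,0,-3,30,80,1],[0,0,0,-3,40,120,1],[0,0,0,-3,70,150,1],[0,0,0,-3,90,150,1],[0,0,0,-3,90,150,1],[0,0,0,-3,90,150,1],[0,0,0,-3,90,150,1]]'
python3 - <<'E'
from h import *
s=shot("scene");d=shot("side")
a=cv2.resize(s["f"][145:245,250:350],(400,400),interpolation=cv2.INTER_CUBIC)
b=cv2.resize(d["f"][170:270,235:335],(400,400),interpolation=cv2.INTER_CUBIC)
cv2.imwrite("pics/s7.png",np.clip(np.hstack([a,b])*1.4,0,255).astype(np.uint8)[:,:,::-1])
E
```

```text
time: 22.85
eef_pos: [0.603, 0.1872, 0.1972]
orientation: [[-0.112, 0.994, -0.002], [0.994, 0.112, -0.001], [-0.001, -0.002, -1.0]]
force: [-1.0, 0.0, -0.3]
width: -0.001
gripper_force: 0.0
```

View pics/s7.png

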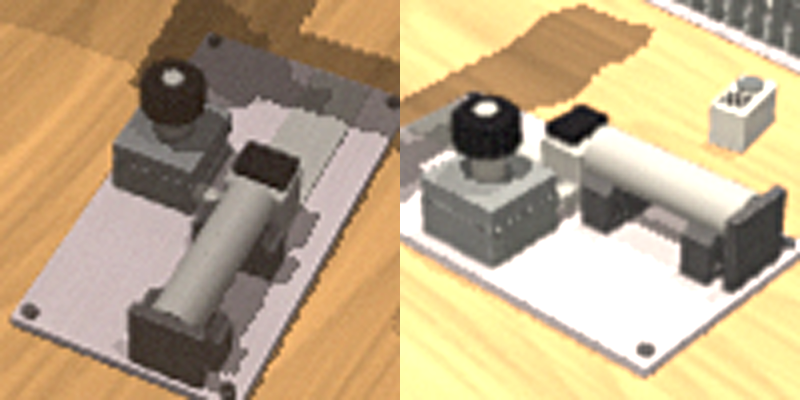

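The robot is clear. The stop (left 265,165) still touches the tube, whose other end is against the end plate (left 175,310), so I hand in.

```bash
python3 -c "
from workcell import manip
print(manip.job_done())"
```

```text
the job is handed in; nothing more can be done
None
```

The tube sits tight between the stop and the end plate and the job is handed in (verdict not shown); the slide was locked and one 85° knob turn freed it, but I pressed the blocked stop to about 25 N, above the roughly 20 N at which a weak lock may give way, before backing off.

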